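Get the choke out from among the tall parts of an amplifier kit

ROBOT

A 6-joint arm with a two-finger parallel gripper is mounted at the origin on the work surface. World frame = base frame: x ahead of the robot, y to its left, z up, the work surface at z = 0. Lengths are in m, angles in rad, forces in N, time in s.
With the tool pointing down it reaches from about 0.35 to 0.875 m from the base axis. Payload 4.2 kg.
Tool frame: the origin (TCP) lies midway between the tips of the shut fingers; the grasp point (between the pads) lies 19 mm behind it; x points along the fingers, z is the direction in which the jaws open and shut, and the axes are right-handed (so a half turn about x gives the same grasp; the last joint's range is limited). The gripper opens to 87 mm and grips with 3 to 60 N. Pads are 19 mm wide; open, the fingers measure 117 mm over their backs; the gripper's body (75 mm by 190 mm) begins 51 mm behind the grasp point.
Start: joints at [1.601, 0.385, 0.008, 0, -1.194, -0.259], TCP at [0.142, 0.609, 0.223] pointing down, gripper open.
Joint ranges: [-3.14, 3.14], [-1.21, 2.06], [-1.07, 1.41], [-3.16, 2.05], [-2.99, -0.16], [-3.1, 3.1]. Speed limits (rad/s): [2.79, 2.79, 3.14, 3.14, 3.14, 3.14].

INTERFACE

Orientations are given as a rotation vector (axis times angle).
In Python, from workcell import bot, monitor, viewer gives the robot as it stands. Calls block until the motion is done:
- bot.move_ptp(position, orientation): joint-space move of the TCP to a pose.
- bot.line_to(position, frame=None, max_speed=0.15): straight line of the TCP; frame=None keeps the orientation; max_speed is the mean speed in m/s.
- bot.move_joints(angles): joint-space move.
- bot.open_jaws() and bot.gripper_close(effort=None): open the fingers fully, or close them until they stop; effort is the grip in N (None keeps the last).
- bot.wait(seconds).
- bot.solve_ik(position, orientation): joint angles nearest the present ones, or None.
- monitor.get_obs(): the state.
- viewer.snapshot(name): name is "scene" or "top" or "wrist"; returns the picture (384x512x3 uint8, red, green, blue); there is no depth.
- viewer.get_calibration(name): a dict with "intrinsics" (3x3 intrinsics, pixels), "R" (3x3) and "t" (3): a world point X has camera coordinates R X + t; the wrist camera has in their place "T_tool_cam" (4x4, takes a point from camera to tool coordinates, whose origin is the TCP and whose axes are the tool frame's). Camera axes: x right, y down, z forward; pixel columns grow to the right and rows downward; lengths in m; the calibration is good to about 2 mm. A picture is of the moment at which its call begins: read the wrist's pose just before it. get_calibration takes no time and is no camera call.
A pose or a line that the arm cannot do raises bot.MotionError and nothing moves.
- bot.hand_in(): hands the job in, once; it reports no verdict.
Trained networks look in the newest picture that a camera, given by its name, has taken for a name from the list of things; names that differ only in an ending like _2 or _b are one class to them, and where a whole thing is asked for, a point or a joint stands for the part that bears it (a point fixed in the world has none). Each returns a list of dicts, best first, with "score" (0 to 1); they miss things now and then, are a little off and sometimes report something else, mostly with a low value. They report only what shows in the picture. A call takes as long as a camera call. They do not tell look-alikes from the thing itself.
- viewer.spot_in(camera, name): "bbox" ([centre column, centre row, width, height] in pixels, round what is visible of it).
- viewer.place_of(camera, name): "at" ([column, row] in pixels: a listed point, or the origin of a listed thing).
The state is a dict: "time": time; "joint_pos": joint angles; "qd": joint speeds; "tau": joint torques, N m; "ee_pos": TCP position; "ee_rot": TCP orientation; "ft_force": force on the tool from outside, world axes, zero at the start; "wrist_torque": the same for the moment, N m; "width": opening from 0.0 (shut) to 1.0 (fully open).
Only numpy, scipy, OpenCV 4.12 (cv2) and the standard library are available. Lean on these libraries where they do the work, as an engineer would, in place of code of your own. Each camera call takes 0.05 s, during which the arm holds its last target.

TASK

The low choke block in the kit carrier is boxed in by three tall parts, so first lift the fat capacitor, the slim capacitor and the heatsink out and stand all three in the empty metal tray. Then set the choke down on the grey mounting pad in the open amplifier chassis, centred and square with its long side along the pad's long side, and only after that stand each tall part upright back in its own pocket of the carrier. Nothing may fall over, and the small reel of solder beside the carrier stays where it is.

Things in the scene. Friction and masses are not known exactly. Their poses are not given: they have to be found in the camera images.
- fat_can: Wide capacitor: upright black cylinder with a metal top, 56 mm diameter, 95 mm tall, about 0.28 kg, loose. Origin at the centre of its underside, z up its axis. Stands at the start in the wide round pocket.
- slim_can: Narrow, taller capacitor: upright black cylinder with a metal top, 40 mm diameter, 110 mm tall, about 0.18 kg, loose. Origin at the centre of its underside, z up its axis. Stands at the start in the narrow round pocket.
- heatsink: Bare aluminium heatsink with upright fins, standing on end: 40 mm (its x) by 48 mm (its y) by 100 mm tall, about 0.25 kg, loose. Origin at the centre of its underside. Grip it across its x (40 mm) faces. Stands at the start in the rectangular pocket.
- choke: Low dark potted choke block with a paper label on top: 50 mm (its x, long side) by 32 mm (its y) by 38 mm high, 0.2 kg, loose. Origin at the centre of its underside. It lies on the grey carrier's flat deck (6 mm above the bench, rim 12 mm), long side along the carrier's x, with pockets left and right (centres 57 mm away) and one nearer the robot (66 to 70 mm). Grip its upper half, above the pocket rings.
- pocket_wide: Wide round pocket fixed on the carrier: a black ring, 72 mm inside diameter, 77 mm outside, 8 mm high, open to the flat deck below; home of the fat capacitor. Origin at its centre on the deck. Its axes are parallel to those of the carrier, x the way the choke lies. Which of the three pocket places it has differs from start to start.
- pocket_narrow: Narrow round pocket fixed on the carrier: a black ring, 56 mm inside diameter, 61 mm outside, 8 mm high, open to the flat deck; home of the slim capacitor. Origin at its centre on the deck, axes parallel to the carrier's.
- pocket_square: Rectangular pocket fixed on the carrier: a black frame, inside 56 mm (its x) by 64 mm (its y), wall 2.5 mm thick and 8 mm high, open to the flat deck; home of the heatsink, which stands in it with its own x along the pocket's x. Origin at its centre on the deck.
- tray: Empty shallow aluminium tray fixed on the bench, the side area: 300 mm (its x) by 120 mm (its y) outside, walls 4 mm thick and 16 mm high, flat floor 4 mm above the bench. Origin at its centre on the bench. All three tall parts fit side by side along its x, 90 mm apart.
- pad: Flat grey rubber mounting pad fixed to the floor of the open amplifier chassis: 72 mm (its x, long side) by 54 mm (its y), 3 mm thick, top 6 mm above the bench. Origin at the centre of its underside. Chassis walls reach 45 mm above the bench, 70 mm or more from the pad's centre; a green board with parts up to 26 mm above the bench lies 70 mm or more from it, on its +x side.
- reel: Small reel of solder standing on its flange on the bench beside the carrier, on the robot's side, loose: 50 mm diameter, 42 mm high. Origin at the centre of its underside. Not to be moved.
Not all that is in view belongs to the job. What is shaped like the fat_can but yellow is not meant. Leave any green look-alike of the slim_can alone.

How it is judged:
On the way, in this order (a step that is already met when the one before it is completed fails the run):
1. all three tall parts stand upright in the metal tray, the choke still in its place (x of fat_can in the frame of tray between -0.135 and 0.135 m and y of fat_can in the frame of tray between -0.048 and 0.048 m and z of each of fat_can, slim_can, heatsink in the frame of tray below 0.009 m and angle between each of fat_can, slim_can, heatsink's own z axis and vertical below 0.1 rad and x of slim_can in the frame of tray between -0.135 and 0.135 m and y of slim_can in the frame of tray between -0.048 and 0.048 m and x of heatsink in the frame of tray between -0.135 and 0.135 m and y of heatsink in the frame of tray between -0.048 and 0.048 m and distance of choke from where it was at the start of the episode below 0.03 m), for 0.2 s.
2. the choke is on the mounting pad while the tall parts are still in the tray (horizontal distance between choke and pad below 0.012 m and angle between the x axis of choke and the x axis of pad, either way round below 0.25 rad and angle between choke's own z axis and vertical below 0.06 rad and z of choke in the frame of pad between 0 and 0.007 m and x of fat_can in the frame of tray between -0.135 and 0.135 m and y of fat_can in the frame of tray between -0.048 and 0.048 m and z of each of fat_can, slim_can, heatsink in the frame of tray below 0.009 m and angle between each of fat_can, slim_can, heatsink's own z axis and vertical below 0.1 rad and x of slim_can in the frame of tray between -0.135 and 0.135 m and y of slim_can in the frame of tray between -0.048 and 0.048 m and x of heatsink in the frame of tray between -0.135 and 0.135 m and y of heatsink in the frame of tray between -0.048 and 0.048 m), for 0.2 s.
At the end, for the whole second after the job is handed in: Choke flat on the pad, within 12 mm of its centre and 0.25 rad of square; each capacitor upright on the deck in its own pocket, within 12 mm of the centre, the heatsink in its own within 15 mm; all at rest; the reel within 15 mm of where it was (horizontal distance between choke and pad below 0.012 m and angle between the x axis of choke and the x axis of pad, either way round below 0.25 rad and angle between each of choke, fat_can, slim_can, heatsink's own z axis and vertical below 0.06 rad and z of choke in the frame of pad between 0 and 0.007 m and horizontal distance between fat_can and pocket_wide below 0.012 m and z of fat_can in the frame of pocket_wide below 0.004 m and horizontal distance between slim_can and pocket_narrow below 0.012 m and z of slim_can in the frame of pocket_narrow below 0.004 m and horizontal distance between heatsink and pocket_square below 0.015 m and z of heatsink in the frame of pocket_square below 0.004 m and linear speed of each of fat_can, slim_can, heatsink, choke below 0.02 m/s and distance of reel from where it was at the start of the episode below 0.015 m); the robot touches nothing.
It fails at once if a tall part falls over (angle between any of fat_can, slim_can, heatsink's own z axis and vertical above 0.7 rad).
It fails at once if the solder reel is pushed away (distance of reel from where it was at the start of the episode above 0.02 m).
It also fails if it takes over 144 s, if anything falls off the work surface, if the arm or the gripper's body presses on something with over 40 N, if the wrist force passes 120 N, or if a joint passes its speed limit or range.

## Working session

There is one attempt and no reset: what is moved stays moved. The work goes in short steps, each a Python script; the robot and the scene stay as the last script left them, time stands still between calls to the robot, and variables do not carry over. Pictures are saved under pics/ and viewed, and the job is handed in when it is done.

```bash
ls; mkdir -p pics; python3 - <<'E'
from workcell import bot, monitor, viewer
import cv2
o=monitor.get_obs();print({k:o[k] for k in('time','ee_pos','ee_rot','width','ft_force')})
for n in("scene","top","wrist"):
    im=viewer.snapshot(n);cv2.imwrite(f"pics/a_{n}.png",im[:,:,::-1])
    c=viewer.get_calibration(n);print(n,{k:__import__('numpy').round(v,3).tolist() for k,v in c.items()})
    for t in["fat_can","slim_can","heatsink","choke","pocket_wide","pocket_narrow","pocket_square","tray","pad","reel"]:
        if n=="top" or n=="scene":
            print(t,[( [round(x) for x in d["at"]],round(d["score"],2)) for d in viewer.place_of(n,t)[:4]])
E
```

```text
pics
{'time': 0.0, 'ee_pos': array([0.14158015, 0.60814212, 0.22147177]), 'ee_rot': array([ 1.37408921,  1.09061639, -1.37694009]), 'width': 1.0046585449790044, 'ft_force': array([-0.5232726 ,  0.02318304,  0.67353594])}
scene {'intrinsics': [[364.68, 0.0, 254.801], [0.0, 364.68, 194.682], [0.0, 0.0, 1.0]], 'R': [[-0.546, 0.838, 0.006], [0.641, 0.423, -0.64], [-0.539, -0.346, -0.768]], 't': [0.291, -0.313, 1.065]}
fat_can [([211, 219], 0.61)]
slim_can [([330, 184], 0.87), ([250, 206], 0.83)]
heatsink [([258, 244], 0.89)]
choke [([235, 232], 0.55)]
pocket_wide [([212, 224], 0.46)]
pocket_narrow [([213, 222], 0.56), ([252, 204], 0.39)]
pocket_square [([213, 222], 0.62), ([260, 241], 0.49)]
tray [([398, 291], 0.94)]
pad [([168, 139], 0.9), ([402, 292], 0.16)]
reel [([285, 185], 0.58), ([233, 232], 0.58)]
top {'intrinsics': [[349.96, 0.0, 256.577], [0.0, 349.96, 190.168], [0.0, 0.0, 1.0]], 'R': [[0.021, -0.999, -0.037], [-0.994, -0.017, -0.107], [0.107, 0.039, -0.994]], 't': [0.018, 0.512, 0.77]}
fat_can [([293, 149], 0.95), ([308, 240], 0.57)]
slim_can [([221, 248], 0.77), ([273, 180], 0.6)]
heatsink [([244, 152], 0.73)]
choke [([268, 147], 0.86)]
pocket_wide [([294, 146], 0.74), ([294, 148], 0.48)]
pocket_narrow [([269, 179], 0.5)]
pocket_square [([249, 154], 0.44)]
tray [([135, 174], 0.8)]
pad [([399, 209], 0.86)]
reel [([259, 220], 0.84)]
wrist {'intrinsics': [[340.526, 0.0, 256.058], [0.0, 340.526, 194.52], [0.0, 0.0, 1.0]], 'T_tool_cam': [[-0.0, -0.3, 0.954, -0.162], [0.002, -0.954, -0.3, 0.083], [1.0, 0.001, 0.001, 0.001], [0.0, 0.0, 0.0, 1.0]]}
```

View pics/a_scene.png

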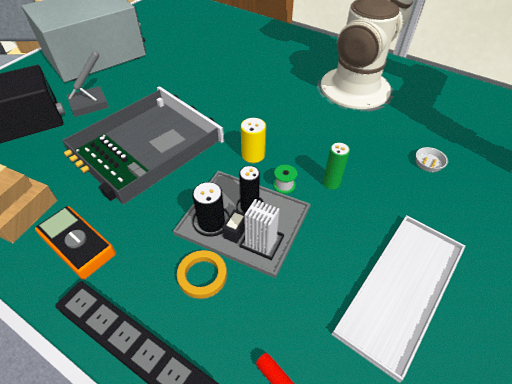

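View pics/a_top.png

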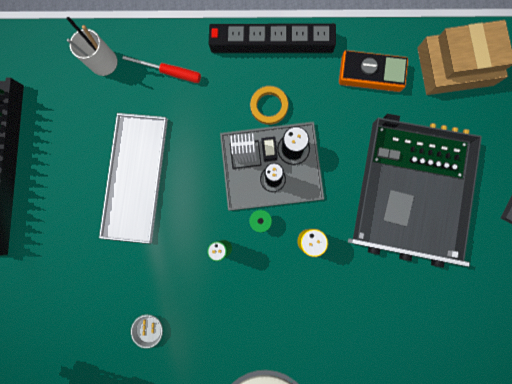

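View pics/a_wrist.png

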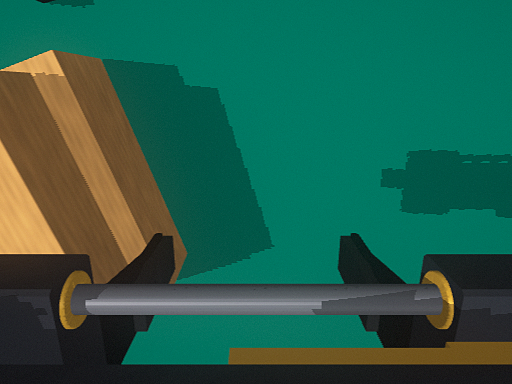

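```bash
cat > h.py <<'E'
from workcell import bot, monitor, viewer
import numpy as np, cv2
from scipy.spatial.transform import Rotation as Ro
def rv(a):
    x=np.array([0,0,-1.]);z=np.array([np.cos(a),np.sin(a),0]);return Ro.from_matrix(np.c_[x,np.cross(z,x),z]).as_rotvec()
def cam(n,o=None):
    c=viewer.get_calibration(n);K=np.array(c["intrinsics"])
    if n!="wrist": return K,np.array(c["R"]),np.array(c["t"])
    T=np.array(c["T_tool_cam"]);W=np.eye(4);W[:3,:3]=Ro.from_rotvec(o["ee_rot"]).as_matrix();W[:3,3]=o["ee_pos"]
    M=np.linalg.inv(W@T);return K,M[:3,:3],M[:3,3]
def back(C,px,z):
    K,R,t=C;px=np.atleast_2d(px).astype(float)
    d=(np.c_[px,np.ones(len(px))]@np.linalg.inv(K).T)@R;c=-R.T@t
    return c+d*((z-c[2])/d[:,2])[:,None]
def proj(C,X):
    K,R,t=C;p=(np.atleast_2d(X)@R.T+t)@K.T;return p[:,:2]/p[:,2:]
E
python3 - <<'E'
from h import *
np.set_printoptions(precision=3,suppress=True)
C=cam("top");S=cam("scene")
P={"fat":(293,149),"slim":(273,180),"hs":(244,152),"choke":(268,147),"tray":(135,178),"pad":(399,209),"reel":(259,220)}
Z={"tray":.004,"pad":.006,"reel":.0}
for k,p in P.items(): print(k,back(C,p,Z.get(k,.006))[0])
for k,p in {"fat":(211,219),"slim":(250,206),"hs":(258,244),"choke":(235,232),"tray":(398,291),"pad":(168,139)}.items(): print('s',k,back(S,p,Z.get(k,.006))[0])
im=cv2.imread("pics/a_top.png");cv2.imwrite("pics/b.png",cv2.resize(im[110:250,200:340],None,fx=4,fy=4,interpolation=cv2.INTER_CUBIC))
# candidate wrist view: centred ray for several poses
T=np.array(viewer.get_calibration("wrist")["T_tool_cam"])
for a in (0,np.pi/2,-np.pi/2,np.pi):
  R=Ro.from_rotvec(rv(a)).as_matrix(); print(a,R@T[:3,3],R@T[:3,2], [np.round(q,2) if (q:=bot.solve_ik([.5,0,.3],rv(a))) is not None else None])
E
```

```text
fat [ 0.613 -0.055  0.006]
slim [ 0.539 -0.009  0.006]
hs [0.605 0.061 0.006]
choke [0.617 0.004 0.006]
tray [0.538 0.32  0.004]
pad [ 0.476 -0.299  0.006]
reel [0.445 0.022 0.   ]
s fat [ 0.609 -0.057  0.006]
s slim [ 0.537 -0.009  0.006]
s hs [0.607 0.056 0.006]
s choke [0.608 0.002 0.006]
s tray [0.551 0.319 0.004]
s pad [ 0.473 -0.297  0.006]
0 [0.001 0.083 0.162] [ 0.001 -0.3   -0.954] [array([ 0.33,  0.12, -0.16,  0.  , -1.29,  2.82])]
1.5707963267948966 [-0.083  0.001  0.162] [ 0.3    0.001 -0.954] [array([ 0.33,  0.12, -0.16,  0.  , -1.29, -1.9 ])]
-1.5707963267948966 [ 0.083 -0.001  0.162] [-0.3   -0.001 -0.954] [array([ 0.33,  0.12, -0.16,  0.  , -1.29,  1.25])]
3.141592653589793 [-0.001 -0.083  0.162] [-0.001  0.3   -0.954] [array([ 0.33,  0.12, -0.16,  0.  , -1.29, -0.33])]
```

View pics/b.png

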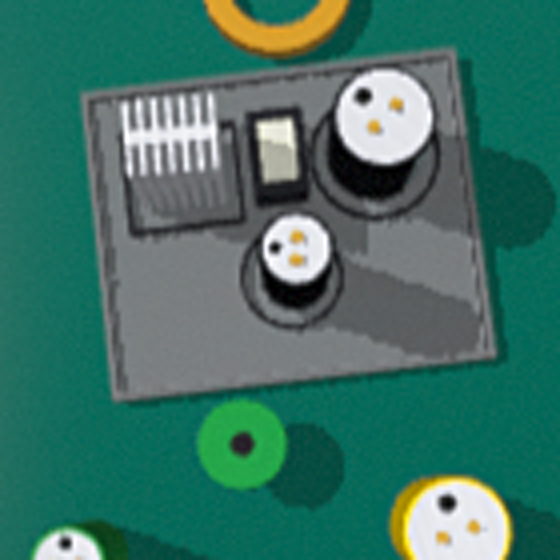

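```bash
python3 - <<'E'
from h import *
np.set_printoptions(precision=3,suppress=True)
import json
q=bot.solve_ik([.545,.36,.26],rv(np.pi));print(q)
for n,p in (("tray",[.545,.36,.26]),("pad",[.475,-.255,.26]),("carrier",[.58,.05,.27])):
    bot.move_ptp(p,rv(np.pi)); bot.wait(.3)
    o=monitor.get_obs();im=viewer.snapshot("wrist");cv2.imwrite(f"pics/w_{n}.png",im[:,:,::-1])
    json.dump({k:list(map(float,o[k])) for k in("ee_pos","ee_rot")},open(f"w_{n}.json","w"))
    C=cam("wrist",o)
    print(n,o["time"],o["joint_pos"],o["ee_pos"])
    for t,z in {"tray":[("tray",.004)],"pad":[("pad",.006)],"carrier":[("fat_can",.006),("slim_can",.006),("heatsink",.006),("choke",.006),("pocket_wide",.006),("pocket_narrow",.006),("pocket_square",.006),("reel",0)]}[n]:
        for d in viewer.place_of("wrist",t)[:2]: print(t,d["score"],np.array(d["at"]),back(C,d["at"],z)[0])
E
```

```text
[ 0.831  0.413  0.145  0.    -1.303 -0.831]
tray 3.1833 [ 0.832  0.413  0.145 -0.    -1.303 -0.831] [0.545 0.361 0.26 ]
tray 0.95 [259.8 122.4] [0.54  0.317 0.004]
pad 5.8 [-0.191  0.213 -0.141 -0.    -1.217  0.192] [ 0.475 -0.255  0.26 ]
pad 0.75 [254.1 122.6] [ 0.478 -0.298  0.006]
carrier 7.425 [ 0.363  0.282 -0.023  0.    -1.266 -0.364] [0.58  0.049 0.27 ]
fat_can 0.65 [225.7  69. ] [ 0.616 -0.055  0.006]
fat_can 0.56 [414.5  32. ] [ 0.399 -0.095  0.006]
slim_can 0.91 [287.1 108.9] [ 0.542 -0.01   0.006]
slim_can 0.68 [407.7 192.9] [0.381 0.097 0.006]
heatsink 0.62 [238.2 162.4] [0.603 0.057 0.006]
choke 0.74 [230.8 120.6] [0.611 0.004 0.006]
reel 0.67 [365.5 130.6] [0.442 0.017 0.   ]
```

```bash
python3 - <<'E'
import cv2
im=cv2.imread("pics/w_carrier.png");cv2.imwrite("pics/wc.png",cv2.resize(im[0:240,150:420],None,fx=2.5,fy=2.5,interpolation=cv2.INTER_CUBIC))
a=cv2.imread("pics/w_tray.png")[:260,120:390];b=cv2.imread("pics/w_pad.png")[:260,120:390]
cv2.imwrite("pics/wtp.png",cv2.hconcat([cv2.resize(a,(399,385)),cv2.resize(b,(399,385))]))
E
```

```text
(no output)
```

View pics/wc.png

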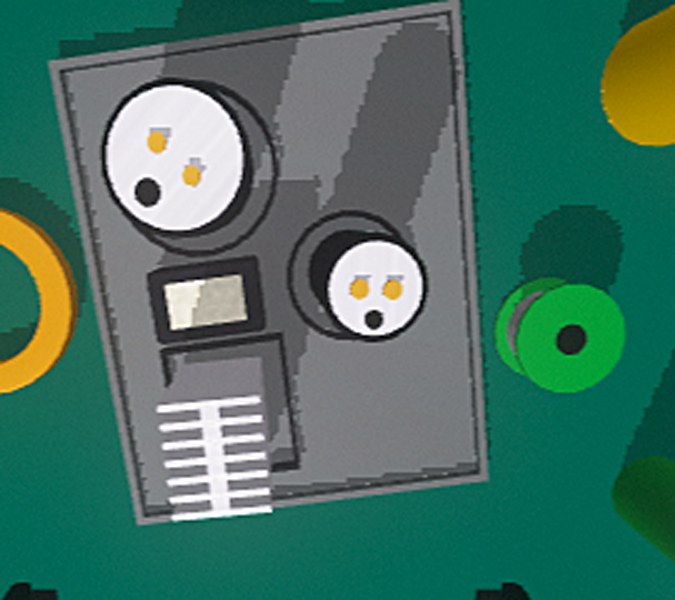

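View pics/wtp.png

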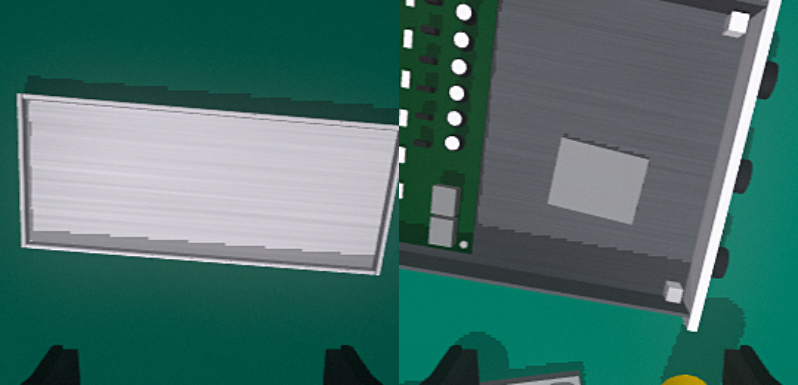

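```bash
python3 - <<'E'
from h import *
import json
np.set_printoptions(precision=4,suppress=True)
def L(n):return cam("wrist",{k:np.array(v) for k,v in json.load(open(f"w_{n}.json")).items()})
C=L("carrier");c=lambda p:np.array(p)/2.5-0.3+[150,0]
for n,p,z in(("fat",[(174,157)],.101),("slim",[(377,288)],.116),("narrow ring",[(358,275)],.014),("wide ring",[(190,167)],.014),
 ("choke",[(148,272),(256,257),(265,327),(160,343)],.044),("hs",[(157,408),(260,398),(272,514),(172,521)],.106),("square",[(162,349),(283,335),(300,467)],.014),("carrier",[(49,63),(459,0),(487,478),(138,524)],.012)):
    X=back(C,c(p),z)[:,:2];print(n,X.mean(0),X.tolist() if 0 else '')
    if len(X)>1:
        for i in range(len(X)-1+(len(X)==4)):
            d=X[(i+1)%len(X)]-X[i];print("   len %.4f ang %.3f deg"%(np.linalg.norm(d),np.degrees(np.arctan2(d[1],d[0]))%90))
    if n=='square':print("   centre",(X[0]+X[2])/2)
P=L("pad");p=np.array([(563,136),(649,158),(634,224),(548,204)],float);p[:,0]=(p[:,0]-399);p=p*[270/399,260/385]+[120,0]
X=back(P,p,.006)[:,:2];print("pad",X.mean(0),[ (np.linalg.norm(d),np.degrees(np.arctan2(d[1],d[0]))%180) for d in np.roll(X,-1,0)-X])
im=cv2.imread("pics/w_tray.png");cv2.imwrite("pics/wt.png",cv2.resize(im[40:220,110:430],None,fx=2.5,fy=2.5,interpolation=cv2.INTER_CUBIC))
# tray/pad via thresholds
g=cv2.cvtColor(im,cv2.COLOR_BGR2HSV);m=((g[:,:,1]<60)&(g[:,:,2]>80)).astype(np.uint8);m[235:]=0
ct=max(cv2.findContours(m,0,2)[0],key=cv2.contourArea);q=cv2.approxPolyDP(ct,6,True)[:,0];print("tray quad",q)
X=back(L("tray"),q,.016)[:,:2];print(X.mean(0),[ (np.linalg.norm(d),np.degrees(np.arctan2(d[1],d[0]))%180) for d in np.roll(X,-1,0)-X])
im=cv2.imread("pics/w_pad.png");print(im[122,254]);m=cv2.inRange(im,(150,150,150),(175,175,175));m[200:]=0
print(im[120:125,205:225:4].tolist()[0])
m=(im.min(2)>125).astype(np.uint8)
for ct in cv2.findContours(m,0,2)[0]:
    if cv2.contourArea(ct)>400:
        r=cv2.minAreaRect(ct);print(r);B=cv2.boxPoints(r);X=back(P,B,.006)[:,:2];print(X.mean(0),[ (np.linalg.norm(d),np.degrees(np.arctan2(d[1],d[0]))%180) for d in np.roll(X,-1,0)-X][:2])
E
```

```text
fat [ 0.6134 -0.0562] 
slim [ 0.5397 -0.0108] 
narrow ring [ 0.536  -0.0092] 
wide ring [ 0.615  -0.0575] 
choke [ 0.6063 -0.    ] 
   len 0.0483 ang 7.647 deg
   len 0.0308 ang 7.390 deg
   len 0.0482 ang 8.585 deg
   len 0.0316 ang 7.554 deg
hs [0.6002 0.0574] 
   len 0.0404 ang 5.635 deg
   len 0.0480 ang 5.709 deg
   len 0.0408 ang 4.250 deg
   len 0.0470 ang 5.261 deg
square [0.5884 0.0439] 
   len 0.0597 ang 6.564 deg
   len 0.0676 ang 7.739 deg
   centre [0.5968 0.0562]
carrier [ 0.5714 -0.0042] 
   len 0.1835 ang 7.851 deg
   len 0.2210 ang 7.638 deg
   len 0.1829 ang 7.935 deg
   len 0.2213 ang 7.784 deg
pad [ 0.4766 -0.2983] [(np.float64(0.07064437456576937), np.float64(166.31542701344773)), (np.float64(0.05436637443210129), np.float64(78.50058140887289)), (np.float64(0.07309576460620773), np.float64(167.01620871693734)), (np.float64(0.05522210869794826), np.float64(75.92842468595678))]
tray quad [[131  63]
 [134 166]
 [377 184]
 [395  85]]
[0.5399 0.3211] [(np.float64(0.1176892982888275), np.float64(85.6345284774152)), (np.float64(0.29940388992719946), np.float64(175.78985
[... 597 characters left out ...]
4703167715))]
((214.5, 268.5), (29.0, 61.0), 90.0)
[ 0.5321 -0.1003] [(np.float64(0.08270833635356839), np.float64(0.12516829331863732)), (np.float64(0.044888731400941705), np.float64(89.56521327990966))]
((254.00001525878906, 122.0), (61.11897659301758, 45.59669494628906), 14.03624439239502)
[ 0.4778 -0.2982] [(np.float64(0.05358776111444391), np.float64(74.26759667684821)), (np.float64(0.07192402009283468), np.float64(166.58282075088852))]
((345.6059265136719, 111.01493072509766), (8.742258071899414, 231.16184997558594), 14.364581108093262)
[ 0.3712 -0.2992] [(np.float64(0.26577078667807413), np.float64(79.46392676611707)), (np.float64(0.00963911875363847), np.float64(167.59769988703218))]
```

```bash
cat >> h.py <<'E'
D=np.pi/180
ch=np.array([.6063,-.0003]);th=7.75*D
u=np.array([np.cos(th),np.sin(th)]);v=np.array([-u[1],u[0]])
WIDE=ch-.057*v;SQ=ch+.057*v;NAR=ch-.070*u
TR=np.array([.540,.321]);t=np.array([np.cos(-4.3*D),np.sin(-4.3*D)])
SLOT={"hs":TR-.09*t,"slim":TR,"fat":TR+.09*t};AT=(-4.3+270)*D
PAD=np.array([.4776,-.2982])
def rep(s):
    o=monitor.get_obs();print(s,"t=%.1f"%o["time"],o["ee_pos"].round(4),"w=%.3f"%(o["width"]*87),"F",o["ft_force"].round(1))
def go(xy,z,a,v=.25): bot.line_to([xy[0],xy[1],z],rv(a),max_speed=v)
def pick(xy,z,a,hi,f=30):
    go(xy,hi,a); go(xy,z,a,.12); bot.gripper_close(f); rep("grip"); go(xy,hi,a,.15); rep("lift")
def place(xy,z,a,hi):
    go(xy,hi,a); go(xy,z,a,.10); rep("down"); bot.open_jaws(); rep("open"); go(xy,hi,a,.15)
E
python3 - <<'E'
from h import *
print(WIDE,SQ,NAR,SLOT)
for p,a in((SQ,185*D),(SLOT["hs"],AT),(SLOT["fat"],AT),(ch,277.75*D),(PAD,257*D)): print(bot.solve_ik([*p,.06],rv(a)))
pick([.6002,.0574],.062,185.2*D,.165)
im=viewer.snapshot("top");cv2.imwrite("pics/t1.png",im[:,:,::-1])
E
```

```text
[ 0.6139865  -0.05677936] [0.5986135  0.05617936] [ 0.53693939 -0.00973957] {'hs': array([0.45025334, 0.32774809]), 'slim': array([0.54 , 0.321]), 'fat': array([0.62974666, 0.31425191])}
[ 3.62590384e-01  5.03179195e-01 -2.51710491e-01 -4.44089210e-16
 -8.15906641e-01 -2.75323921e-01]
[ 0.92025138  0.44230609 -0.36484993  0.         -0.76364031  0.57549579]
[ 0.69190844  0.64909981  0.03179847  0.         -0.95349499  0.80383873]
[ 0.26622211  0.51016802 -0.23850369  0.         -0.82212462  1.43983724]
[-2.70380737e-01  4.50709604e-01 -3.49444498e-01  4.44089210e-16
 -7.70642224e-01  1.61428426e+00]
grip t=10.3 [0.6002 0.0574 0.062 ] w=39.874 F [ 0.4  0.  -1.1]
lift t=11.1 [0.5992 0.0573 0.1637] w=39.525 F [ 0.4 -0.4 -2.7]
```

View pics/t1.png

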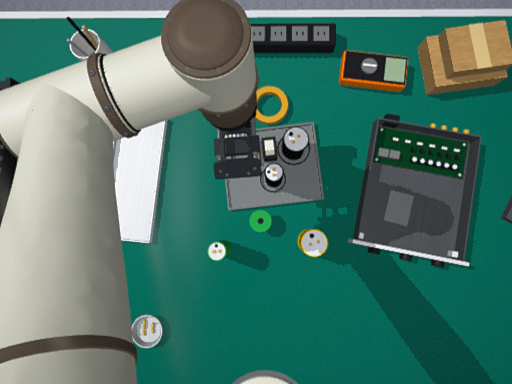

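Top view: the heatsink is in the jaws (about 237,150) with width 39.9 mm. The cans and choke have not moved. I'll place it and do the slim can.

```bash
python3 - <<'E'
from h import *
place(SLOT["hs"],.061,AT,.165)
pick([.5397-.001,-.0108],.068,187.75*D,.175)
place(SLOT["slim"],.067,AT,.175)
im=viewer.snapshot("top");cv2.imwrite("pics/t2.png",im[:,:,::-1])
im=viewer.snapshot("scene");cv2.imwrite("pics/s2.png",im[:,:,::-1])
E
```

```text
down t=13.9 [0.4507 0.3282 0.0616] w=39.722 F [-0.3 -0.2 -2.5]
open t=15.0 [0.4502 0.3277 0.061 ] w=87.244 F [-0.6 -0.6  0.5]
grip t=19.2 [ 0.5389 -0.0108  0.068 ] w=39.244 F [ 0.6  0.2 -0.4]
lift t=20.1 [ 0.5377 -0.0109  0.1738] w=39.054 F [-0.7 -1.1 -2.4]
down t=22.9 [0.5405 0.3214 0.0678] w=39.476 F [ 0.  -0.2 -1.9]
open t=23.9 [0.54  0.321 0.067] w=87.232 F [-0.3  0.2  0.5]
```

View pics/s2.png

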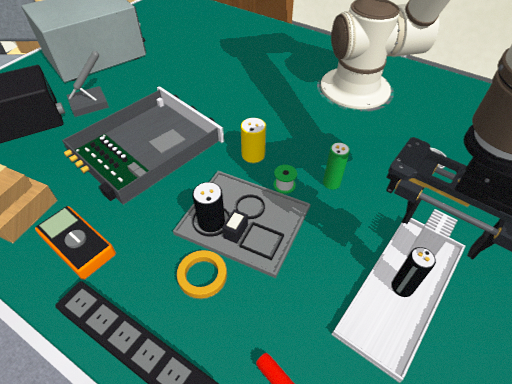

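The scene view shows the heatsink (440,218) and the black slim can (414,270) standing in the tray. The choke (236,222) and fat can (208,207) are undisturbed. Next is the fat can, then a wrist look at the carrier.

```bash
python3 - <<'E'
from h import *
import json
pick([.6134,-.0562],.062,187.75*D,.175)
place(SLOT["fat"],.061,AT,.2)
im=viewer.snapshot("scene");cv2.imwrite("pics/s3.png",im[:,:,::-1])
bot.move_ptp([.58,.05,.25],rv(np.pi));bot.wait(.2)
o=monitor.get_obs();im=viewer.snapshot("wrist");cv2.imwrite("pics/w3.png",im[:,:,::-1])
json.dump({k:list(map(float,o[k])) for k in("ee_pos","ee_rot")},open("w_3.json","w"))
C=cam("wrist",o)
for n,z in(("pocket_wide",.006),("pocket_narrow",.006),("pocket_square",.006),("choke",.006)):
    for d in viewer.place_of("wrist",n)[:2]: print(n,round(d["score"],2),back(C,d["at"],z)[0].round(4))
cv2.imwrite("pics/w3c.png",cv2.resize(im[0:230,140:410,::-1],None,fx=2.5,fy=2.5,interpolation=cv2.INTER_CUBIC))
# expected overlay
big=cv2.imread("pics/w3c.png")
for c,r in((WIDE,.036),(NAR,.028)):
    a=np.linspace(0,6.28,60);X=np.c_[c[0]+r*np.cos(a),c[1]+r*np.sin(a),0*a+.014];p=(proj(C,X)-[140,0]+.3)*2.5
    cv2.polylines(big,[p.astype(int)],True,(0,255,255),1)
for c,hx,hy,z in((SQ,.028,.032,.014),(ch,.025,.016,.044)):
    X=np.array([[*(c+sx*hx*u+sy*hy*v),z] for sx,sy in((1,1),(1,-1),(-1,-1),(-1,1))]);p=(proj(C,X)-[140,0]+.3)*2.5
    cv2.polylines(big,[p.astype(int)],True,(0,255,255),1)
cv2.imwrite("pics/w3o.png",big)
E
```

```text
grip t=28.3 [ 0.6136 -0.0562  0.0621] w=55.568 F [ 0.5  0.  -0.4]
lift t=29.2 [ 0.6123 -0.0562  0.1735] w=55.101 F [-0.6  0.1 -3.1]
down t=32.4 [0.6302 0.3146 0.0619] w=55.332 F [-0.1  0.2 -2.7]
open t=33.2 [0.6298 0.3143 0.061 ] w=87.007 F [-0.4  0.1 -0.2]
pocket_square 0.61 [0.4525 0.3232 0.006 ]
choke 0.88 [0.6046 0.0033 0.006 ]
choke 0.35 [0.4441 0.0156 0.006 ]
```

View pics/s3.png

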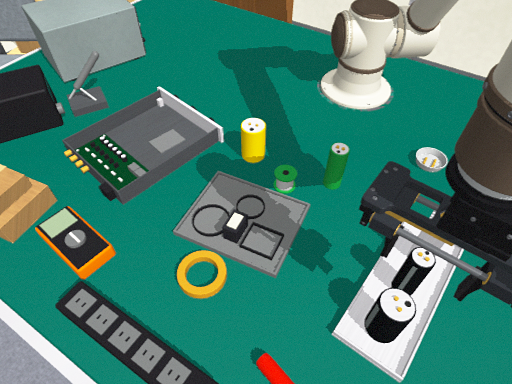

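View pics/w3o.png

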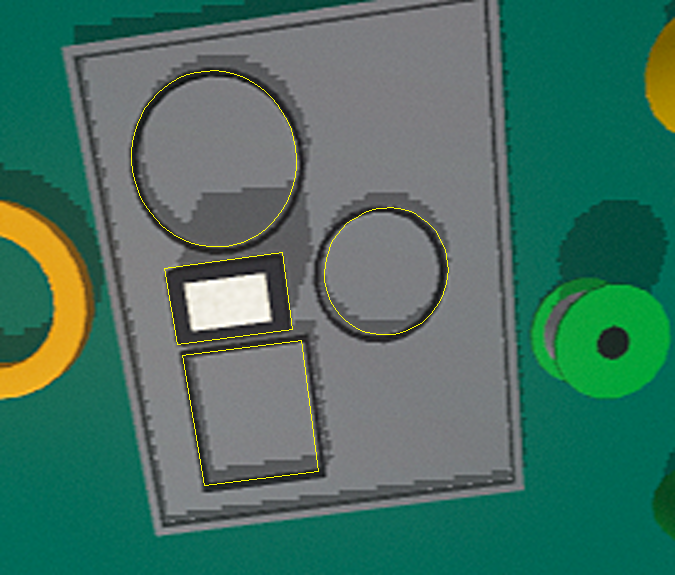

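The overlay of predicted pockets and choke agrees with the wrist picture to about 1–2 mm: wide ring (215,158), narrow ring (383,272), square (252,412), choke (228,300). All three tall parts stand in the tray. The choke goes next.

```bash
sed -i 's/NAR=ch-.070\*u/NAR=ch-.0688*u/' h.py; python3 - <<'E'
from h import *
rep("before")
A=277.75*D
pick(ch,.022,A,.12)
AP=257*D
go(PAD,.12,AP); go(PAD,.0225,AP,.10); rep("down"); bot.open_jaws(); rep("open"); go(PAD,.13,AP,.15)
bot.move_ptp([.475,-.255,.26],rv(np.pi));bot.wait(.2)
o=monitor.get_obs();im=viewer.snapshot("wrist");C=cam("wrist",o)
big=cv2.resize(im[0:230,140:410,::-1],None,fx=2.5,fy=2.5,interpolation=cv2.INTER_CUBIC)
px=np.array([np.cos(-13*D),np.sin(-13*D)]);py=np.array([-px[1],px[0]])
for hx,hy,z in((.036,.027,.006),(.025,.016,.044)):
    X=np.array([[*(PAD+sx*hx*px+sy*hy*py),z] for sx,sy in((1,1),(1,-1),(-1,-1),(-1,1))]);p=(proj(C,X)-[140,0]+.3)*2.5
    cv2.polylines(big,[p.astype(int)],True,(0,255,255),1)
cv2.imwrite("pics/w4.png",big)
for d in viewer.place_of("wrist","choke")[:2]: print(round(d["score"],2),back(C,d["at"],.006)[0].round(4))
rep("end")
E
```

```text
before t=35.8 [0.5801 0.0503 0.2498] w=87.259 F [-0.5 -0.4 -0.6]
grip t=39.6 [ 6.063e-01 -1.000e-04  2.200e-02] w=31.526 F [-0.6  0.7  0.6]
lift t=40.4 [ 6.052e-01 -5.000e-04  1.187e-01] w=31.928 F [ 0.3  0.2 -2.2]
down t=43.0 [ 0.4782 -0.2983  0.0228] w=32.115 F [ 0.1 -0.2 -2.2]
open t=44.1 [ 0.4776 -0.2982  0.0225] w=86.628 F [ 0.7 -0.2 -0.6]
0.56 [ 0.479  -0.2982  0.006 ]
end t=46.6 [ 0.4749 -0.2551  0.2597] w=86.602 F [-0.3 -0.3  0.5]
```

View pics/w4.png

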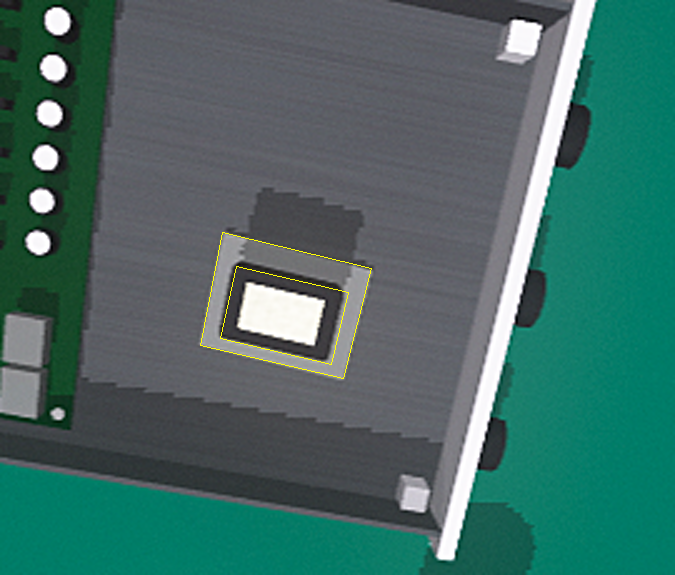

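The choke (282,313 in the crop) sits square and within about 2 mm of the pad centre. Before regrasping, I'll measure the parts in the tray.

```bash
python3 - <<'E'
from h import *
bot.move_ptp([.545,.36,.28],rv(np.pi));bot.wait(.2)
o=monitor.get_obs();im=viewer.snapshot("wrist");C=cam("wrist",o)
big=cv2.resize(im[0:230,100:420,::-1],None,fx=2.5,fy=2.5,interpolation=cv2.INTER_CUBIC)
for k,r,z in(("fat",.028,.099),("slim",.020,.114)):
    a=np.linspace(0,6.28,60);c=SLOT[k];X=np.c_[c[0]+r*np.cos(a),c[1]+r*np.sin(a),0*a+z];p=(proj(C,X)-[100,0]+.3)*2.5
    cv2.polylines(big,[p.astype(int)],True,(0,0,255),1)
n=np.array([-t[1],t[0]]);X=np.array([[*(SLOT["hs"]+sx*.024*t+sy*.02*n),.104] for sx,sy in((1,1),(1,-1),(-1,-1),(-1,1))]);p=(proj(C,X)-[100,0]+.3)*2.5
cv2.polylines(big,[p.astype(int)],True,(0,0,255),1)
cv2.imwrite("pics/w5.png",big[:600])
E
```

```text
(no output)
```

View pics/w5.png

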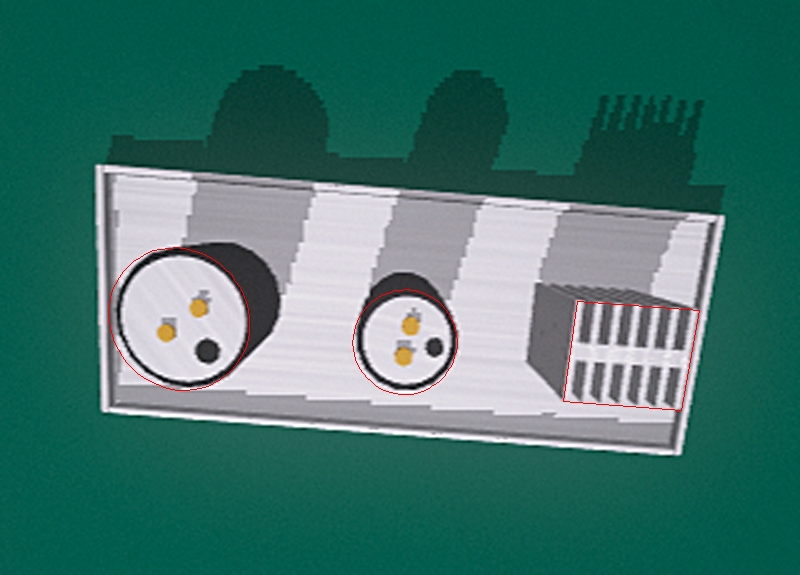

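All three parts stand in the tray within about 1–2 mm of their slots: fat can (182,318), slim can (406,342), heatsink (632,355). Next I'll return the fat can, then the slim can, then the heatsink.

```bash
python3 - <<'E'
from h import *
A=187.75*D
pick(SLOT["fat"],.061,AT,.19); place(WIDE,.0635,A,.175)
im=viewer.snapshot("scene");cv2.imwrite("pics/s6.png",im[:,:,::-1])
E
```

```text
grip t=52.5 [0.6298 0.3144 0.0611] w=55.620 F [-0.5 -0.4  0.3]
lift t=53.5 [0.6289 0.3138 0.1883] w=55.098 F [-0.   0.1 -3.6]
down t=56.5 [ 0.6146 -0.0567  0.0641] w=55.245 F [ 0.2 -0.1 -1.5]
open t=57.3 [ 0.614  -0.0568  0.0635] w=86.922 F [-0.4 -0.6  0.9]
```

View pics/s6.png

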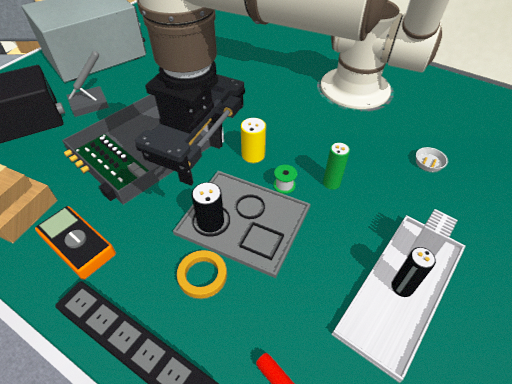

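The fat can stands in its wide ring (208,207). Slim can and heatsink next.

```bash
python3 - <<'E'
from h import *
A=187.75*D
pick(SLOT["slim"],.067,AT,.19); place(NAR,.0695,A,.19)
pick(SLOT["hs"],.061,AT,.18); place(SQ,.0635,A,.19)
bot.move_ptp([.58,.05,.27],rv(np.pi));bot.wait(.3)
o=monitor.get_obs();im=viewer.snapshot("wrist");C=cam("wrist",o)
big=cv2.resize(im[0:235,140:410,::-1],None,fx=2.5,fy=2.5,interpolation=cv2.INTER_CUBIC)
for c,r,z in((WIDE,.028,.101),(NAR,.020,.116),(WIDE,.036,.014),(NAR,.028,.014)):
    a=np.linspace(0,6.28,60);X=np.c_[c[0]+r*np.cos(a),c[1]+r*np.sin(a),0*a+z];p=(proj(C,X)-[140,0]+.3)*2.5
    cv2.polylines(big,[p.astype(int)],True,(0,0,255),1)
for hx,hy,z in((.02,.024,.106),(.028,.032,.014)):
    X=np.array([[*(SQ+sx*hx*u+sy*hy*v),z] for sx,sy in((1,1),(1,-1),(-1,-1),(-1,1))]);p=(proj(C,X)-[140,0]+.3)*2.5
    cv2.polylines(big,[p.astype(int)],True,(0,0,255),1)
cv2.imwrite("pics/w7.png",big)
bot.move_ptp([.5,.36,.3],rv(np.pi));bot.wait(.3);rep("end")
for n in("scene","top"): cv2.imwrite(f"pics/{n}7.png",viewer.snapshot(n)[:,:,::-1])
E
```

```text
grip t=61.9 [0.54  0.321 0.067] w=39.532 F [ 0.5  0.1 -0.1]
lift t=62.9 [0.5393 0.3205 0.1886] w=39.288 F [-0.6  0.1 -1.9]
down t=65.8 [ 0.5387 -0.0094  0.0701] w=39.242 F [-0.1  0.2 -1.3]
open t=66.8 [ 0.5381 -0.0096  0.0695] w=86.937 F [-0.  -1.1  0.3]
grip t=71.3 [0.4503 0.3278 0.061 ] w=39.529 F [ 0.1 -0.1 -0.3]
lift t=72.2 [0.4495 0.3271 0.1787] w=39.975 F [ 0.6 -0.3 -2.5]
down t=75.2 [0.5991 0.0563 0.0642] w=39.736 F [ 0.3 -0.4 -2.3]
open t=76.2 [0.5986 0.0562 0.0635] w=87.136 F [ 0.3 -0.4  1.2]
end t=79.5 [0.5005 0.3592 0.3   ] w=86.777 F [-0.8 -0.7 -0.6]
```

View pics/w7.png

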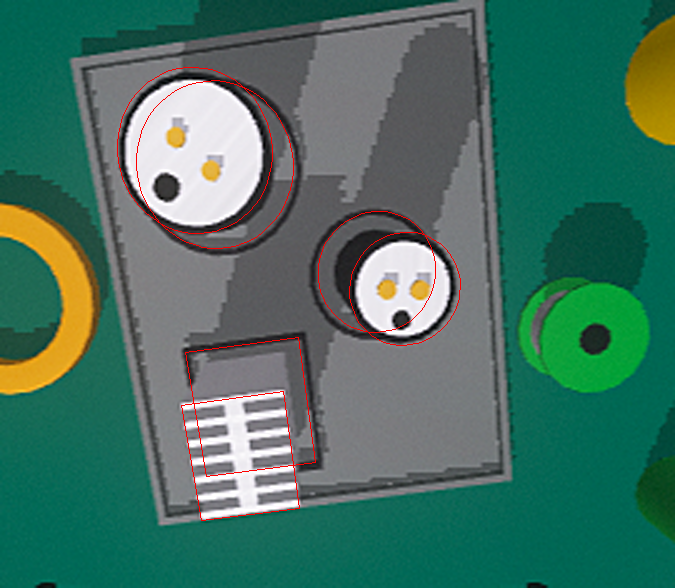

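View pics/scene7.png

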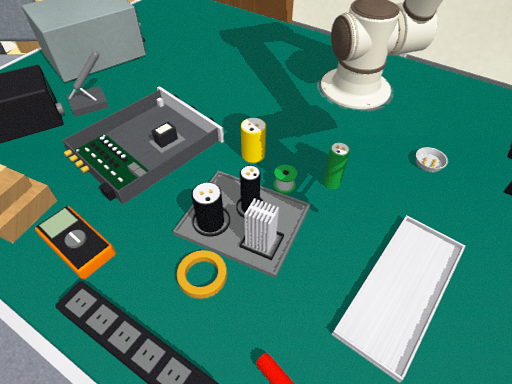

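View pics/top7.png

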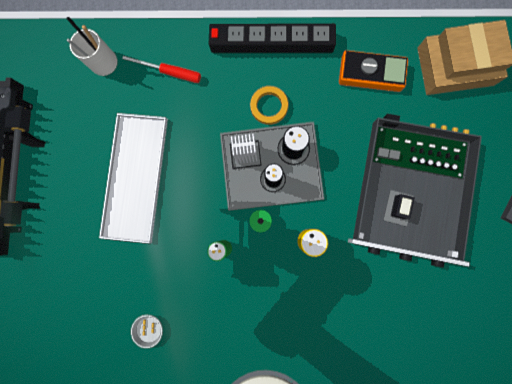

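The pictures show every part in place, with tops within about 2 mm of prediction. The reel is still at (260,221), its starting pixel. Handing in.

```bash
python3 - <<'E'
from h import *
print(bot.hand_in()); rep("done")
E
```

```text
the job is handed in; nothing more can be done
None
the job is handed in; nothing more can be done
```

I finished the job and handed it in at about 80 s of the 144 s allowed; no verdict was reported. I stood the heatsink, slim can and fat can in the tray and set the choke on the pad. I then returned the fat can, slim can and heatsink to their own pockets.

- **Positions:** In the last wrist view, the tops of all three tall parts sat within about 2 mm of where they should be, upright in their pockets. When I checked the choke just after setting it down, it was square and within about 2 mm of the pad centre. The final scene and top views show it still there.
- **Reel and robot:** The reel is still at its starting pixel in the top view (260,221). The yellow and green look-alikes were left alone, and the gripper ended empty and clear of everything.
- **Forces:** In the readings I printed at each grip and placing, the wrist force stayed below 4 N.
- **Disagreements:** The narrow ring sat about 1–2 mm from my first estimate, so I corrected its position before returning the slim can. The detectors reported neither round pocket in the wrist views, and once placed the square pocket at the tray. For the pockets I therefore relied on my own measurements from the pictures.

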